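# Find the thread hand of a gas cylinder's cap and take the cap off

## Robot

A 6-joint arm with a two-finger parallel gripper is mounted at the origin on a cart in front of the work surface, level with it; the furniture and walls round the work are solid. World frame = base frame: x ahead of the robot, y to its left, z up, the work surface at z = 0. Lengths are in m, angles in rad, forces in N, time in s.
With the tool pointing down it reaches from about 0.35 to 0.85 m from the base axis. Payload 8.1 kg.
Tool frame: the origin (TCP) lies midway between the tips of the shut fingers; the grasp point (between the pads) lies arm.grasp_offset behind it (arm.grasp_offset is the distance from the TCP to the grasp point, in m); z points along the fingers, y is the line along which they close (so a half turn about z gives the same grasp; the last joint's range is limited). The gripper opens to 93 mm and grips with 3 to 60 N. Pads are 15 mm wide; open, the fingers measure 128 mm over their backs; the gripper's body (75 mm by 188 mm) begins 65 mm behind the grasp point.
Start: joints at [-1.266, 0.13, 1.488, -0, 1.523, -0.085], TCP at [0.228, -0.555, 0.219] pointing down, gripper open.
Joint ranges: [-2.96, 2.96], [-0.89, 2.26], [0.02, 2.5], [-1.34, 4.48], [0, 2.73], [-2.66, 2.66]. Speed limits (rad/s): [2.39, 2.39, 2.79, 3.14, 3.14, 3.14].

## Interface

Orientations are given as a rotation vector (axis times angle).
In Python, from cell import arm, cams, nets gives the robot as it stands. The module is installed in compiled form; this text tells all that it offers.
- The arm moves only by the tool jog_arm, never from a script. Its argument "motion" is a list of rows, each an object of numbers: "fingers": the closure, from 0 (fully open) to 1 (shut); "tx", "ty", "tz": the shift along the tool's x, y, z in cm; "yaw": the turn about the tool's z in rad. A call has 1 to 5 rows; each row shifts and turns the commanded pose from where the row before left it, along the tool's axes as they then stand; what a row does not reach is not made up. A row lasts 1/10 s, in which the tool goes at most 50 mm and 8.59 degrees, less where a joint would pass 70% of its speed; a pose out of reach is approached as far as the arm can. A call is refused whole if a number of a shift passes 5 or a number of a turn 0.15, either way. A call with a gripper value outside its range is refused whole. The fingers move at their own pace and stop on an object; the grip force is fixed at half the most. Time passes only in rows, so rows that do not move let the fingers close. It gives the time, the measured TCP pose, the force, the opening and the grip force at its end, in the units of the state.
- arm.sense(): the state, without advancing time (a new reading comes with each control period).
- cams.camera(name): name is "scene" or "top"; returns a dict with "frame" (384x512x3 uint8, blue, green, red), "fx", "fy", "cx", "cy" (pixels), "camera_from_world" (4x4, takes a point from world to camera coordinates). Camera axes: x right, y up, looking along -z (the intrinsics and any distortion apply to the point x, -y, -z); pixel columns grow to the right and rows downward; lengths in m; the calibration is good to about 2 mm. A picture is of the moment at which its call begins. There is no depth.
- arm.close_job(): hands the job in; it is judged then, once.
Trained networks look in a picture, given as the dict that the camera call returned (one of the last four; its "shot" number tells which), for a name from the list of things; names that differ only in an ending like _2 or _b are one class to them, and where a whole thing is asked for, a point or a joint stands for the part that bears it (a point fixed in the world has none). Each returns a list of dicts, best first, with "conf" (0 to 1); they miss things now and then, are a little off and sometimes report something else, mostly with a low value. They report only what shows in the picture. A call takes as long as a camera call. They do not tell look-alikes from the thing itself.
- nets.recognise(thing, picture): "point" ([x, y, z] in m, in world coordinates, good to about 4 mm: the middle of the surface that is visible of it).
The state is a dict: "t": time; "qpos": joint angles; "joint_velocities": joint speeds; "joint_efforts": joint torques, N m; "ee_pos": TCP position; "eef_rot": TCP orientation; "wrist_force": force on the tool from outside, world axes, zero at the start; "wrist_torque": the same for the moment, N m; "width": finger opening in m; "grasp_force": force on a finger pad.
Only numpy, scipy, OpenCV 4.12 (cv2) and the standard library are available. Lean on these libraries where they do the work, as an engineer would, in place of code of your own. Each camera call takes 0.05 s, during which the arm holds its last target. There are 200 camera calls.

## Task

The brazing torch is to go on the left-hand one of the two small gas cylinders in the carrier, so unscrew that cylinder's cap. In such a set one cylinder has an ordinary thread and the other a reverse (left-hand) thread and they look alike, so try both ways and feel which one loosens the cap, unscrew it along its thread, lift it off, and finish while still holding it upright in the gripper, in the air at least 6 cm above where it sat; leave the other cylinder's cap screwed on and the tools around in place.

Things in the scene. Friction and masses are not known exactly. Their poses are not given: they have to be found in the camera images.
- cap_left: Steel screw cap of the left cylinder (greater y), a loose part held only by its thread, about 280 g. Origin: on its axis at the skirt's lower edge; z up along the axis, x along the grip bar. Ribbed round skirt 50 mm across, 28 mm high, closed top with a grip bar. Which way loosens (counterclockwise from above, or clockwise if reverse) differs from start to start and cannot be seen
- cylinder_left: Left gas cylinder: grey painted steel, 66 mm in diameter, brass collar up to 140 mm, clamped firmly in the carrier (does not move or turn). Origin: on its axis at bench height, z up. At the start the cap's axes are parallel to these axes and the cap's origin is 143 mm above this origin
- cap_right: The same cap on the right cylinder (lesser y); stays screwed on
- cylinder_right: The same cylinder at the right, 136 mm from the left one; its thread has the other hand
- carrier: Dark steel tray 262 mm long (y) and 112 mm wide (x) holding both cylinders, fixed to the bench; a wire carrying handle between the cylinders reaches 139 mm above the bench. Origin: centre of its underside on the bench; the cylinders stand 68 mm from it along +y (left) and -y (right)
- torch: Brazing torch lying on the bench at the right, about 250 mm long, black handle and bent copper tube; origin under its handle; leave it alone
- adj_wrench: Adjustable wrench, 187 mm long, lying to the left; leave it alone
- screw_tin: Open tin of screws, 75 mm across and 73 mm high, standing to the left; leave it alone
- left_bar (a point): Middle of the left cap's grip bar, 41 mm above the cap's origin, axes as the cap's. The bar stands on the cap's top: 40 mm long (x), 11 mm thick (y), rising from 28 to 51 mm above the cap's origin
- left_mouth (a point): Top of the left cylinder's brass neck, 167 mm above the cylinder's origin, under the cap. Neck 24 mm across, 38 over its coarse three-start thread, which lifts the cap 27 mm per turn (4.3 mm per rad, after up to 1.5 mm of play) and frees it about 2.2 rad from tight; then it lifts straight off. Loosening takes only about 0.1 N m; the wrong way the cap meets a hard stop within about 0.15 rad
Mind the look-alikes: they are no part of the job. Leave any brown or red look-alike of the cylinder_left alone.

How it is judged:
By the outcome, as a careful person would: the job done as asked, in the order asked, and still so for the second after the job is handed in, while the arm keeps its last pose, push and grip.
It also fails if it takes over 61 s, if anything falls off the work surface, if the arm or the gripper's body presses on something with over 40 N, if the wrist force passes 120 N, or if a joint passes its speed limit or range.

## Working session

There is one attempt and no reset: what is moved stays moved. The work goes in short steps, Python scripts to look and compute and a tool call to move; the robot and the scene stay as the last step left them, time stands still between calls to the robot, and variables do not carry over. Pictures are saved under pics/ and viewed, at most 10 in all, crops included, and the job is handed in when it is done.

Besides the shell and the picture viewer there is one more tool, called as a command line: name --argument value ..., lists and objects as JSON in quotes. jog_arm: Moves the arm, as the interface text tells. Its arguments: {"type":"object","properties":{"motion":{"type":"array","items":{"type":"object","properties":{"fingers":{"type":"number"},"tx":{"type":"number"},"ty":{"type":"number"},"tz":{"type":"number"},"yaw":{"type":"number"}}}}},"required":["motion"]}

```bash
mkdir -p pics
python3 - <<'E'
from cell import arm,cams,nets
import cv2
s=arm.sense(); print({k:s[k] for k in('t','ee_pos','eef_rot','width','wrist_force')},arm.grasp_offset)
for n in('scene','top'):
    p=cams.camera(n); cv2.imwrite(f'pics/{n}0.png',p['frame'])
    print(n,p['fx'],p['cx'],p['cy'],p['camera_from_world'].round(3).tolist() if hasattr(p['camera_from_world'],'round') else p['camera_from_world'])
    for t in('cap_left','cylinder_left','carrier','left_bar'):
        for r in nets.recognise(t,p)[:4]: print(t,r)
E
```

```text
{'t': 0.0, 'ee_pos': array([ 0.22786477, -0.55445811,  0.21761209]), 'eef_rot': array([-3.08038224e+00, -6.08114498e-01,  2.87906345e-04]), 'width': 0.09306369422347392, 'wrist_force': array([ 0.41627279,  0.56695809, -0.83108506])} 0.0188
scene 496.08035111333004 246.5696733876777 194.72643011935594 [[-0.528, -0.849, -0.011, 0.243], [0.66, -0.419, 0.623, -0.486], [-0.534, 0.322, 0.782, -1.202], [0.0, 0.0, 0.0, 1.0]]
cap_left {'point': [0.5972, 0.0196, 0.1701], 'conf': 0.75}
cylinder_left {'point': [0.5772, 0.032, 0.097], 'conf': 0.75}
cylinder_left {'point': [0.6619, 0.2046, 0.1027], 'conf': 0.64}
cylinder_left {'point': [0.5523, 0.1986, 0.1008], 'conf': 0.59}
cylinder_left {'point': [0.4053, 0.0848, 0.1131], 'conf': 0.57}
carrier {'point': [0.5709, -0.0401, 0.0113], 'conf': 0.87}
left_bar {'point': [0.5968, 0.0214, 0.1716], 'conf': 0.55}
top 413.78584140731954 254.9114670026409 193.35722360691332 [[0.024, -0.998, 0.051, -0.09], [0.987, 0.031, 0.158, -0.572], [-0.16, 0.046, 0.986, -1.344], [0.0, 0.0, 0.0, 1.0]]
cap_left {'point': [0.5998, 0.0156, 0.1681], 'conf': 0.63}
cylinder_left {'point': [0.7498, 0.0359, 0.121], 'conf': 0.77}
cylinder_left {'point': [0.558, 0.1877, 0.1204], 'conf': 0.67}
cylinder_left {'point': [0.5846, 0.0169, 0.1179], 'conf': 0.62}
cylinder_left {'point': [0.4252, 0.0701, 0.1252], 'conf': 0.61}
carrier {'point': [0.5698, -0.0431, 0.0097], 'conf': 0.58}
left_bar {'point': [0.604, 0.0197, 0.1731], 'conf': 0.67}
```

Run:
```python
import cv2,numpy as np
a=cv2.imread('pics/top0.png'); cv2.imwrite('pics/top0b.png',cv2.resize(a,(800,600),interpolation=cv2.INTER_CUBIC))
b=cv2.imread('pics/scene0.png'); cv2.imwrite('pics/scene0b.png',cv2.resize(b,(800,600),interpolation=cv2.INTER_CUBIC))
```

```text
(no output)
```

View pics/top0b.png

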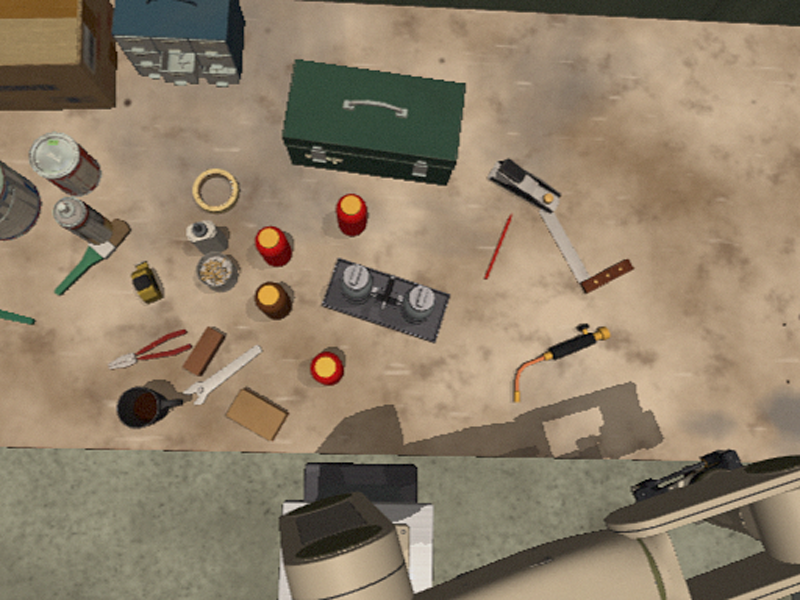

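View pics/scene0b.png

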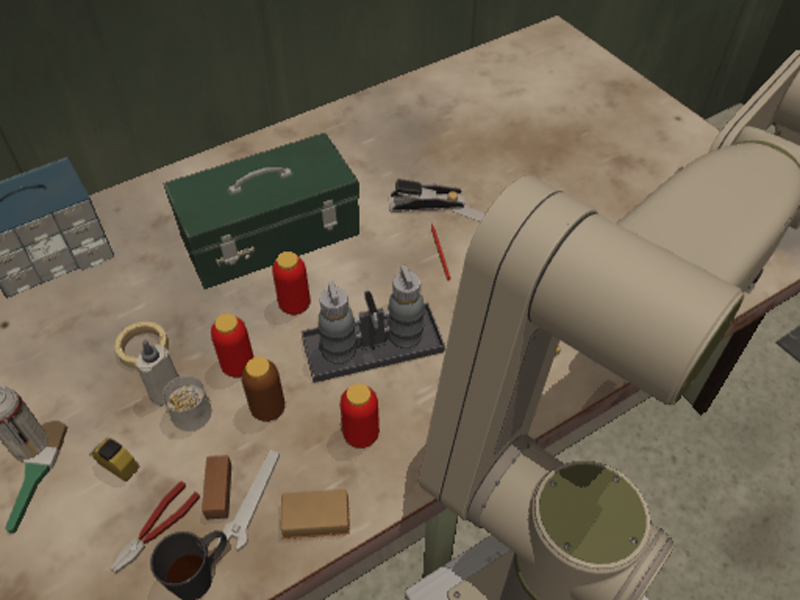

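The top view (800x600 scale) shows the carrier at (386,300). Its two grey cylinders are at (355,278) on the left and (421,298) on the right. The look-alikes are red at (351,214), (273,245) and (326,367), and brown at (273,299). The target is the grey one at (355,278), because it stands in the carrier and has the greater y. I'll check this in one enlarged crop with the points overlaid.

```bash
cat > h.py <<'E'
import numpy as np,cv2
def proj(p,P):
    P=np.atleast_2d(P); q=(np.c_[P,np.ones(len(P))]@np.array(p['camera_from_world']).T)
    return np.c_[p['cx']+p['fx']*q[:,0]/-q[:,2], p['cy']+p['fy']*-q[:,1]/-q[:,2]]
def ray(p,u,v,z):
    M=np.array(p['camera_from_world']);R=M[:3,:3];c=-R.T@M[:3,3]
    d=R.T@np.array([(u-p['cx'])/p['fx'],-(v-p['cy'])/p['fy'],-1]); return c+d*(z-c[2])/d[2]
def crop(p,u0,v0,w,h,k): return cv2.resize(p['frame'][v0:v0+h,u0:u0+w],None,fx=k,fy=k,interpolation=cv2.INTER_CUBIC)
E
python3 - <<'E'
from cell import cams
from h import *
p=cams.camera('top'); q=cams.camera('scene')
a=crop(p,200,155,96,70,4); b=crop(q,190,160,96,70,4)
cv2.imwrite('pics/c1.png',np.hstack([cv2.resize(a,(400,292)),cv2.resize(b,(400,292))]))
cv2.imwrite('pics/c1.png',np.vstack([cv2.resize(crop(p,200,160,100,60,7),(500,300)),cv2.resize(crop(q,190,165,100,60,7),(500,300))]))
print(proj(p,[[.598,.018,.194]]),proj(q,[[.598,.018,.194]]))
print({k:p[k] for k in p if k not in('frame','camera_from_world')})
E
```

```text
[[226.92513614 176.93039467]] [[213.80308654 186.58866853]]
{'fx': 413.78584140731954, 'fy': 413.78584140731954, 'cx': 254.9114670026409, 'cy': 193.35722360691332, 'shot': 3}
```

View pics/c1.png

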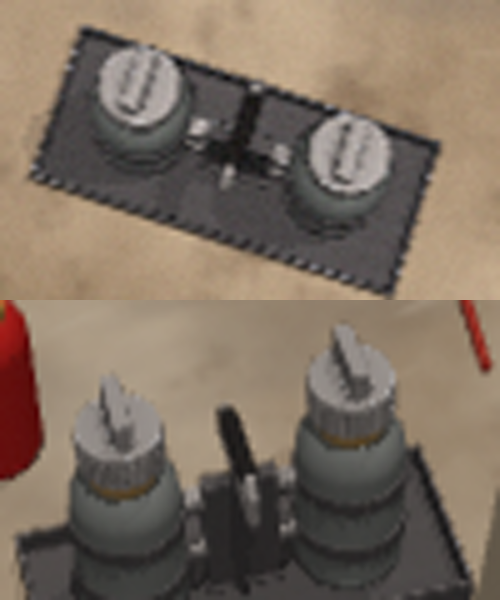

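Run:
```python
from cell import cams
from h import *
p=cams.camera('top'); q=cams.camera('scene')
C=np.array([[85,28],[440,145],[392,294],[33,178]])/5+[200,160]
for z in(0,.012,.025):
    P=np.array([ray(p,u,v,z) for u,v in C]); e=P[0]-P[1]; f=P[0]-P[3]
    print(z,P.mean(0).round(4),np.linalg.norm(e).round(3),np.linalg.norm(f).round(3),np.arctan2(-e[0],e[1]).round(3),np.arctan2(f[1],f[0]).round(3))
for nm,c in(('L',(142,84)),('R',(350,153))): print(nm,ray(p,200+c[0]/5,160+c[1]/5,.171))
# wireframe of the left bar at several yaws
c0=ray(p,228.2,176.8,.171)[:2]
def draw(cam,im,u0,v0,k,yaw):
    R=np.array([[np.cos(yaw),-np.sin(yaw)],[np.sin(yaw),np.cos(yaw)]])
    for z,col in((.171,(0,255,0)),(.194,(0,0,255))):
        B=np.array([[.02,.0055],[.02,-.0055],[-.02,-.0055],[-.02,.0055]])@R.T+c0
        uv=(proj(cam,np.c_[B,np.full(4,z)])-[u0,v0]+.5)*k-.5
        cv2.polylines(im,[uv.round().astype(int)],True,col,1)
    t=np.linspace(0,6.28,60); uv=(proj(cam,np.c_[c0[0]+.025*np.cos(t),c0[1]+.025*np.sin(t),np.full(60,.171)])-[u0,v0]+.5)*k-.5
    cv2.polylines(im,[uv.round().astype(int)],True,(255,0,0),1)
rows=[]
for cam,u0,v0 in((p,213,162),(q,198,168)):
    ims=[crop(cam,u0,v0,30,34,8)]
    ims=[ims[0]]
    for y in(-.35,-.55):
        im=crop(cam,u0,v0,30,34,8); draw(cam,im,u0,v0,8,y); ims.append(im)
    rows.append(np.hstack(ims))
cv2.imwrite('pics/c2.png',np.vstack(rows))
```

```text
0 [ 0.5854 -0.0509  0.    ] 0.262 0.112 -0.291 -0.288
0.012 [ 0.5834 -0.0505  0.012 ] 0.26 0.111 -0.291 -0.288
0.025 [ 0.5813 -0.0502  0.025 ] 0.257 0.11 -0.291 -0.288
L [0.60317352 0.01402403 0.171     ]
R [ 0.5643415  -0.11482354  0.171     ]
```

View pics/c2.png

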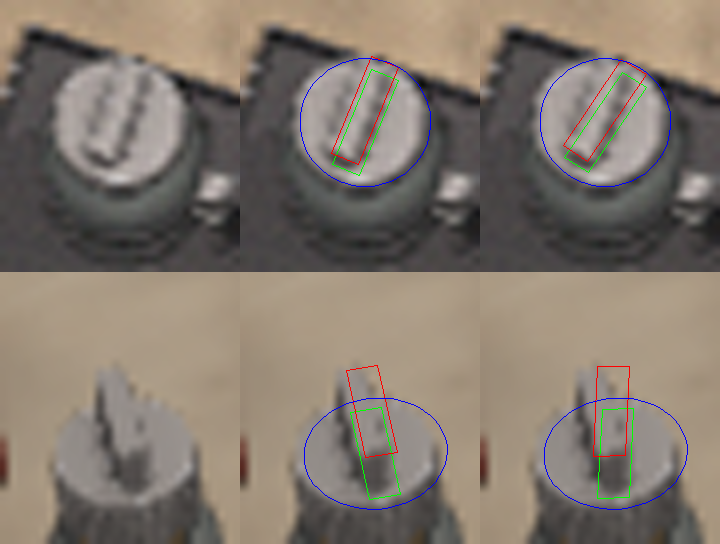

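The crop confirms the target: the left grey cap in the carrier, with its bar centre near (0.603, 0.0165) and bar yaw about -0.33. The carrier fit (0.262 x 0.112 m, yaw -0.29) agrees with this. I'll lift first, then cross over.

jog_arm --motion '[{"tz": -4, "fingers": 0}, {"tz": -4, "fingers": 0}, {"tx": 3.75, "ty": -2.6, "fingers": 0}, {"tx": 3.75, "ty": -2.6, "fingers": 0}, {"tx": 3.75, "ty": -2.6, "fingers": 0}]'

```text
invalid input
```

jog_arm --motion '[{"tx": 3.75, "ty": -2.6, "fingers": 0}, {"tx": 3.75, "ty": -2.6, "fingers": 0}, {"tx": 3.75, "ty": -2.6, "fingers": 0}, {"tx": 3.75, "ty": -2.6, "fingers": 0}, {"tx": 3.75, "ty": -2.6, "fingers": 0}]'

```text
invalid input
```

jog_arm --motion '[{"tx": 3.75, "ty": -2.6, "fingers": 0}, {"tx": 3.75, "ty": -2.6, "fingers": 0}, {"tx": 3.75, "ty": -2.6, "fingers": 0}, {"tx": 3.75, "ty": -2.6, "fingers": 0}, {"fingers": 0}]'

```text
invalid input
```

jog_arm --motion '[{"yaw": 0.144, "fingers": 0}, {"yaw": 0.144, "fingers": 0}, {"yaw": 0.144, "fingers": 0}, {"yaw": 0.144, "fingers": 0}, {"yaw": 0.144, "fingers": 0}]'

```text
invalid input
```

jog_arm --motion '[{"tx": 0, "ty": 0, "tz": -4, "yaw": 0, "fingers": 0}, {"tx": 0, "ty": 0, "tz": -4, "yaw": 0, "fingers": 0}]'

```text
t: 0.9
ee_pos: [0.2277, -0.5539, 0.2978]
eef_rot: [-3.078, -0.608, 0.001]
wrist_force: [-0.6, -0.4, 0.5]
width: 0.0929
grasp_force: 0.0
```

jog_arm --motion '[{"tx": 3.75, "ty": -2.6, "tz": 0, "yaw": 0, "fingers": 0}, {"tx": 3.75, "ty": -2.6, "tz": 0, "yaw": 0, "fingers": 0}, {"tx": 3.75, "ty": -2.6, "tz": 0, "yaw": 0, "fingers": 0}, {"tx": 3.75, "ty": -2.6, "tz": 0, "yaw": 0, "fingers": 0}, {"tx": 3.75, "ty": -2.6, "tz": 0, "yaw": 0, "fingers": 0}]'

```text
t: 1.4
ee_pos: [0.3527, -0.3619, 0.2988]
eef_rot: [3.082, 0.608, 0.001]
wrist_force: [0.6, -0.5, -0.5]
width: 0.0927
grasp_force: 0.0
```

jog_arm --motion '[{"tx": 3.75, "ty": -2.6, "tz": 0, "yaw": 0, "fingers": 0}, {"tx": 3.75, "ty": -2.6, "tz": 0, "yaw": 0, "fingers": 0}, {"tx": 3.75, "ty": -2.6, "tz": 0, "yaw": 0, "fingers": 0}, {"tx": 3.75, "ty": -2.6, "tz": 0, "yaw": 0, "fingers": 0}, {"tx": 3.75, "ty": -2.6, "tz": 0, "yaw": 0, "fingers": 0}]'

```text
t: 1.9
ee_pos: [0.4768, -0.1703, 0.299]
eef_rot: [3.082, 0.608, 0.001]
wrist_force: [-0.4, -0.3, 0.6]
width: 0.0932
grasp_force: 0.0
```

jog_arm --motion '[{"tx": 3.75, "ty": -2.6, "tz": 0, "yaw": 0, "fingers": 0}, {"tx": 3.75, "ty": -2.6, "tz": 0, "yaw": 0, "fingers": 0}, {"tx": 3.75, "ty": -2.6, "tz": 0, "yaw": 0, "fingers": 0}, {"tx": 3.75, "ty": -2.6, "tz": 0, "yaw": 0, "fingers": 0}, {"tx": 0, "ty": 0, "tz": 0, "yaw": 0, "fingers": 0}]'

```text
t: 2.4
ee_pos: [0.5769, -0.014, 0.2979]
eef_rot: [-3.079, -0.616, 0.0]
wrist_force: [-0.9, -1.0, 0.1]
width: 0.093
grasp_force: 0.0
```

jog_arm --motion '[{"tx": 0, "ty": 0, "tz": 0, "yaw": 0.144, "fingers": 0}, {"tx": 0, "ty": 0, "tz": 0, "yaw": 0.144, "fingers": 0}, {"tx": 0, "ty": 0, "tz": 0, "yaw": 0.144, "fingers": 0}, {"tx": 0, "ty": 0, "tz": 0, "yaw": 0.144, "fingers": 0}, {"tx": 0, "ty": 0, "tz": 0, "yaw": 0.144, "fingers": 0}]'

```text
t: 2.9
ee_pos: [0.5751, -0.0194, 0.2987]
eef_rot: [3.097, -0.526, 0.0]
wrist_force: [-0.5, 1.2, 0.4]
width: 0.093
grasp_force: 0.0
```

jog_arm --motion '[{"tx": 0.75, "ty": -2.2, "tz": 2, "yaw": 0, "fingers": 0}, {"tx": 0.75, "ty": -2.1, "tz": 2, "yaw": 0, "fingers": 0}, {"tx": 0, "ty": 0, "tz": 2, "yaw": 0, "fingers": 0.4}, {"tx": 0, "ty": 0, "tz": 0, "yaw": 0, "fingers": 0.4}, {"tx": 0, "ty": 0, "tz": 0, "yaw": 0, "fingers": 0.4}]'

```text
t: 3.4
ee_pos: [0.603, 0.0165, 0.2388]
eef_rot: [3.098, -0.517, -0.001]
wrist_force: [-0.3, 0.8, 0.2]
width: 0.0735
grasp_force: 0.0
```

Run:
```python
from cell import arm,cams
from h import *
p=cams.camera('top'); q=cams.camera('scene'); s=arm.sense()
print(s['t'],s['ee_pos'].round(4),s['eef_rot'].round(3),s['width'],proj(p,s['ee_pos']),proj(q,s['ee_pos']))
cv2.imwrite('pics/c3.png',np.hstack([crop(p,195,140,66,80,6),crop(q,180,140,66,80,6)]))
```

```text
3.5 [0.604  0.0164 0.2404] [-3.099  0.517 -0.004] 0.06577688363850147 [[227.29108861 171.783939  ]] [[212.1417726  173.89054925]]
```

View pics/c3.png

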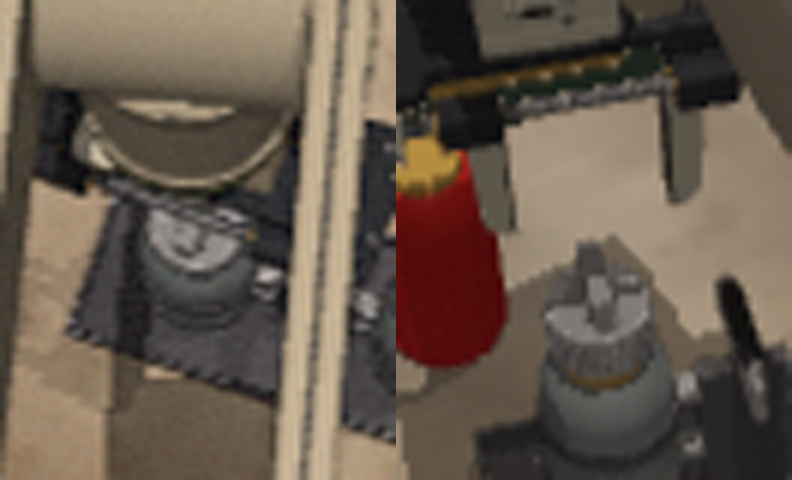

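The gripper is centred over the left cap: in the scene view the fingertip midpoint projects to about (212,175) and the bar centre is at about (213,186). Descending.

jog_arm --motion '[{"tx": 0, "ty": 0, "tz": 2, "yaw": 0, "fingers": 0.4}, {"tx": 0, "ty": 0, "tz": 2, "yaw": 0, "fingers": 0.4}, {"tx": 0, "ty": 0, "tz": 1.5, "yaw": 0, "fingers": 0.4}, {"tx": 0, "ty": 0, "tz": 0.8, "yaw": 0, "fingers": 0.4}, {"tx": 0, "ty": 0, "tz": 0, "yaw": 0, "fingers": 0.4}]'

```text
t: 4.0
ee_pos: [0.6029, 0.0169, 0.1748]
eef_rot: [3.099, -0.517, -0.002]
wrist_force: [0.1, 0.3, -0.3]
width: 0.0558
grasp_force: 0.0
```

jog_arm --motion '[{"tx": 0, "ty": 0, "tz": 0, "yaw": 0, "fingers": 1}, {"tx": 0, "ty": 0, "tz": 0, "yaw": 0, "fingers": 1}, {"tx": 0, "ty": 0, "tz": 0, "yaw": 0, "fingers": 1}, {"tx": 0, "ty": 0, "tz": 0, "yaw": 0, "fingers": 1}, {"tx": 0, "ty": 0, "tz": 0, "yaw": 0, "fingers": 1}]'

```text
t: 4.5
ee_pos: [0.6036, 0.017, 0.176]
eef_rot: [-3.099, 0.516, -0.001]
wrist_force: [-0.3, -0.5, -1.2]
width: 0.0204
grasp_force: 0.0
```

jog_arm --motion '[{"tx": 0, "ty": 0, "tz": 0, "yaw": 0, "fingers": 1}, {"tx": 0, "ty": 0, "tz": 0, "yaw": 0, "fingers": 1}, {"tx": 0, "ty": 0, "tz": 0, "yaw": 0, "fingers": 1}, {"tx": 0, "ty": 0, "tz": 0, "yaw": 0, "fingers": 1}]'

```text
t: 4.9
ee_pos: [0.6037, 0.0176, 0.1759]
eef_rot: [-3.098, 0.516, -0.001]
wrist_force: [1.5, 5.3, 2.2]
width: 0.011
grasp_force: 30.0
```

```bash
cat > s.py <<'E'
from cell import arm
import numpy as np
s=arm.sense(); r=np.array(s['eef_rot'])
print('t',s['t'],'p',np.round(s['ee_pos'],4),'r',r.round(3),'ang',round(2*np.arctan2(r[1],r[0]),3),'F',np.round(s['wrist_force'],1),'T',np.round(s['wrist_torque'],2),'w',round(s['width'],4),'g',s['grasp_force'],'q6',s['qpos'][5])
E
python3 s.py
```

```text
t 4.9 p [0.6037 0.0176 0.1759] r [-3.098e+00  5.160e-01 -1.000e-03] ang 5.953 F [1.5 5.3 2.2] T [ 0.9  -0.25 -0.1 ] w 0.011 g 29.996921718120575 q6 1.8443378586632582
```

Gripped at 11 mm with 30 N. First feel: counterclockwise (negative yaw) about 0.2 rad.

jog_arm --motion '[{"tx": 0, "ty": -0.06, "tz": 0, "yaw": 0, "fingers": 1}, {"tx": 0, "ty": 0, "tz": 0, "yaw": -0.1, "fingers": 1}, {"tx": 0, "ty": 0, "tz": 0, "yaw": -0.1, "fingers": 1}, {"tx": 0, "ty": 0, "tz": 0, "yaw": 0, "fingers": 1}, {"tx": 0, "ty": 0, "tz": 0, "yaw": 0, "fingers": 1}]'

```text
t: 5.4
ee_pos: [0.6041, 0.0175, 0.1757]
eef_rot: [-3.135, 0.21, -0.002]
wrist_force: [5.2, 3.2, -1.3]
width: 0.012
grasp_force: 31.8
```

```bash
python3 s.py
```

```text
t 5.4 p [0.6041 0.0175 0.1757] r [-3.135e+00  2.100e-01 -2.000e-03] ang 6.149 F [ 5.2  3.2 -1.3] T [ 0.55 -0.89 -0.54] w 0.012 g 31.782797696068883 q6 1.6487044462081912
```

Counterclockwise is resisted: torque -0.54 N m, and the bar is twisting in the pads (12 mm). Now clockwise.

jog_arm --motion '[{"tx": 0, "ty": 0, "tz": 0, "yaw": 0.1, "fingers": 1}, {"tx": 0, "ty": 0, "tz": 0, "yaw": 0.1, "fingers": 1}, {"tx": 0, "ty": 0, "tz": 0, "yaw": 0, "fingers": 1}]'

```text
t: 5.7
ee_pos: [0.6038, 0.0174, 0.176]
eef_rot: [3.098, -0.523, 0.001]
wrist_force: [2.4, 1.3, 2.5]
width: 0.0106
grasp_force: 29.8
```

jog_arm --motion '[{"tx": 0, "ty": 0, "tz": -0.03, "yaw": 0.1, "fingers": 1}, {"tx": 0, "ty": 0, "tz": -0.04, "yaw": 0.1, "fingers": 1}, {"tx": 0, "ty": 0, "tz": -0.04, "yaw": 0.1, "fingers": 1}, {"tx": 0, "ty": 0, "tz": 0, "yaw": 0, "fingers": 1}, {"tx": 0, "ty": 0, "tz": 0, "yaw": 0, "fingers": 1}]'

```text
t: 6.2
ee_pos: [0.6035, 0.0175, 0.1763]
eef_rot: [2.988, -0.968, -0.001]
wrist_force: [3.3, 1.8, -2.5]
width: 0.0106
grasp_force: 29.8
```

```bash
python3 s.py
```

```text
t 6.2 p [0.6035 0.0175 0.1763] r [ 2.988e+00 -9.680e-01 -1.000e-03] ang -0.627 F [ 3.3  1.8 -2.5] T [ 0.5  -0.63  0.01] w 0.0106 g 29.84553337097168 q6 2.1415816232650244
```

Clockwise turns freely (torque about 0, no slip), so this cylinder has the reverse thread. Joint 6 would run out of range that way, so I'll release, turn the tool half a turn back and regrip.

jog_arm --motion '[{"tx": 0, "ty": 0, "tz": 0, "yaw": 0, "fingers": 0.3}, {"tx": 0, "ty": 0, "tz": 0, "yaw": 0, "fingers": 0.3}, {"tx": 0, "ty": 0, "tz": 0, "yaw": 0, "fingers": 0.3}, {"tx": 0, "ty": 0, "tz": 0, "yaw": 0, "fingers": 0.3}, {"tx": 0, "ty": 0, "tz": -2.5, "yaw": 0, "fingers": 0.3}]'

```text
t: 6.7
ee_pos: [0.6011, 0.0176, 0.1978]
eef_rot: [2.985, -0.973, -0.011]
wrist_force: [0.5, -0.3, -0.9]
width: 0.046
grasp_force: 0.0
```

jog_arm --motion '[{"tx": 0, "ty": 0, "tz": -1, "yaw": 0, "fingers": 0.3}, {"tx": 0, "ty": 0, "tz": 0, "yaw": -0.15, "fingers": 0.3}, {"tx": 0, "ty": 0, "tz": 0, "yaw": -0.15, "fingers": 0.3}, {"tx": 0, "ty": 0, "tz": 0, "yaw": -0.15, "fingers": 0.3}, {"tx": 0, "ty": 0, "tz": 0, "yaw": -0.15, "fingers": 0.3}]'

```text
t: 7.2
ee_pos: [0.6039, 0.0175, 0.212]
eef_rot: [3.141, -0.037, 0.001]
wrist_force: [-0.6, -0.8, -0.6]
width: 0.065
grasp_force: 0.0
```

jog_arm --motion '[{"tx": 0, "ty": 0, "tz": 0, "yaw": -0.15, "fingers": 0.3}, {"tx": 0, "ty": 0, "tz": 0, "yaw": -0.15, "fingers": 0.3}, {"tx": 0, "ty": 0, "tz": 0, "yaw": -0.15, "fingers": 0.3}, {"tx": 0, "ty": 0, "tz": 0, "yaw": -0.15, "fingers": 0.3}, {"tx": 0, "ty": 0, "tz": 0, "yaw": -0.15, "fingers": 0.3}]'

```text
t: 7.7
ee_pos: [0.6039, 0.0175, 0.212]
eef_rot: [2.936, 1.116, 0.001]
wrist_force: [0.5, -0.2, 0.1]
width: 0.0652
grasp_force: 0.0
```

jog_arm --motion '[{"tx": 0, "ty": 0, "tz": 0, "yaw": -0.15, "fingers": 0.3}, {"tx": 0, "ty": 0, "tz": 0, "yaw": -0.15, "fingers": 0.3}, {"tx": 0, "ty": 0, "tz": 0, "yaw": -0.15, "fingers": 0.3}, {"tx": 0, "ty": 0, "tz": 0, "yaw": -0.15, "fingers": 0.3}, {"tx": 0, "ty": 0, "tz": 0, "yaw": -0.15, "fingers": 0.3}]'

```text
t: 8.2
ee_pos: [0.6039, 0.0175, 0.212]
eef_rot: [2.324, 2.113, 0.001]
wrist_force: [-0.2, 0.8, -0.7]
width: 0.0654
grasp_force: 0.0
```

jog_arm --motion '[{"tx": 0, "ty": 0, "tz": 0, "yaw": -0.15, "fingers": 0.3}, {"tx": 0, "ty": 0, "tz": 0, "yaw": -0.15, "fingers": 0.3}, {"tx": 0, "ty": 0, "tz": 0, "yaw": -0.15, "fingers": 0.3}, {"tx": 0, "ty": 0, "tz": 0, "yaw": -0.15, "fingers": 0.3}, {"tx": 0, "ty": 0, "tz": 0, "yaw": -0.15, "fingers": 0.3}]'

```text
t: 8.7
ee_pos: [0.6039, 0.0175, 0.212]
eef_rot: [1.388, 2.818, 0.0]
wrist_force: [-0.9, -0.3, -0.1]
width: 0.065
grasp_force: 0.0
```

jog_arm --motion '[{"tx": 0, "ty": 0, "tz": 0, "yaw": -0.15, "fingers": 0.3}, {"tx": 0, "ty": 0, "tz": 0, "yaw": -0.14, "fingers": 0.3}, {"tx": 0, "ty": 0, "tz": 0, "yaw": 0, "fingers": 0.3}, {"tx": 0, "ty": 0, "tz": 0, "yaw": 0, "fingers": 0.3}]'

```text
t: 9.1
ee_pos: [0.6038, 0.0176, 0.2119]
eef_rot: [0.982, 2.984, 0.0]
wrist_force: [0.6, -0.1, 0.1]
width: 0.0651
grasp_force: 0.0
```

```bash
python3 s.py
```

```text
t 9.1 p [0.6038 0.0176 0.2119] r [0.982 2.984 0.   ] ang 2.506 F [ 0.6 -0.1  0.1] T [ 0.01 -0.12  0.04] w 0.0651 g 0.0 q6 -0.9906202299658936
```

jog_arm --motion '[{"tx": 0, "ty": 0, "tz": 2, "yaw": 0, "fingers": 0.3}, {"tx": 0, "ty": 0, "tz": 1.5, "yaw": 0, "fingers": 0.3}, {"tx": 0, "ty": 0, "tz": 0, "yaw": 0, "fingers": 1}, {"tx": 0, "ty": 0, "tz": 0, "yaw": 0, "fingers": 1}, {"tx": 0, "ty": 0, "tz": 0, "yaw": 0, "fingers": 1}]'

```text
t: 9.6
ee_pos: [0.604, 0.0176, 0.1775]
eef_rot: [0.977, 2.985, 0.0]
wrist_force: [0.9, 0.3, 0.5]
width: 0.0455
grasp_force: 0.0
```

jog_arm --motion '[{"tx": 0, "ty": 0, "tz": 0, "yaw": 0, "fingers": 1}, {"tx": 0, "ty": 0, "tz": 0, "yaw": 0, "fingers": 1}, {"tx": 0, "ty": 0, "tz": 0, "yaw": 0, "fingers": 1}, {"tx": 0, "ty": 0, "tz": 0, "yaw": 0, "fingers": 1}, {"tx": 0, "ty": 0, "tz": 0, "yaw": 0, "fingers": 1}]'

```text
t: 10.1
ee_pos: [0.6037, 0.0176, 0.1769]
eef_rot: [0.976, 2.986, 0.0]
wrist_force: [-0.2, -0.2, 1.1]
width: 0.0108
grasp_force: 30.0
```

```bash
python3 s.py
```

```text
t 10.1 p [0.6037 0.0176 0.1769] r [0.976 2.986 0.   ] ang 2.51 F [-0.2 -0.2  1.1] T [ 0.07 -0.11  0.01] w 0.0108 g 29.998188614845276 q6 -0.9947433053687805
```

Regripped cleanly. Now unscrewing clockwise, lifting 4.3 mm per rad.

jog_arm --motion '[{"tx": 0, "ty": 0, "tz": -0.06, "yaw": 0.14, "fingers": 1}, {"tx": 0, "ty": 0, "tz": -0.06, "yaw": 0.14, "fingers": 1}, {"tx": 0, "ty": 0, "tz": -0.06, "yaw": 0.14, "fingers": 1}, {"tx": 0, "ty": 0, "tz": -0.06, "yaw": 0.14, "fingers": 1}, {"tx": 0, "ty": 0, "tz": 0, "yaw": 0, "fingers": 1}]'

```text
t: 10.6
ee_pos: [0.6037, 0.0177, 0.1789]
eef_rot: [-1.766, -2.598, -0.0]
wrist_force: [1.4, 1.4, -2.1]
width: 0.0106
grasp_force: 30.0
```

```bash
python3 s.py
```

```text
t 10.6 p [0.6037 0.0177 0.1789] r [-1.766 -2.598 -0.   ] ang -4.336 F [ 1.4  1.4 -2.1] T [ 0.08 -0.51  0.  ] w 0.0106 g 30.00044345855713 q6 -0.4324104684575269
```

jog_arm --motion '[{"tx": 0, "ty": 0, "tz": -0.06, "yaw": 0.14, "fingers": 1}, {"tx": 0, "ty": 0, "tz": -0.06, "yaw": 0.14, "fingers": 1}, {"tx": 0, "ty": 0, "tz": -0.06, "yaw": 0.14, "fingers": 1}, {"tx": 0, "ty": 0, "tz": -0.06, "yaw": 0.14, "fingers": 1}, {"tx": 0, "ty": 0, "tz": 0, "yaw": 0, "fingers": 1}]'

```text
t: 11.1
ee_pos: [0.6039, 0.0177, 0.1814]
eef_rot: [2.411, 2.013, 0.001]
wrist_force: [3.6, 1.0, -1.5]
width: 0.0109
grasp_force: 30.0
```

jog_arm --motion '[{"tx": 0, "ty": 0, "tz": -0.06, "yaw": 0.14, "fingers": 1}, {"tx": 0, "ty": 0, "tz": -0.06, "yaw": 0.14, "fingers": 1}, {"tx": 0, "ty": 0, "tz": -0.06, "yaw": 0.14, "fingers": 1}, {"tx": 0, "ty": 0, "tz": -0.06, "yaw": 0.14, "fingers": 1}, {"tx": 0, "ty": 0, "tz": 0, "yaw": 0, "fingers": 1}]'

```text
t: 11.6
ee_pos: [0.6039, 0.0178, 0.1839]
eef_rot: [2.872, 1.272, 0.001]
wrist_force: [3.4, 1.8, -3.4]
width: 0.0103
grasp_force: 30.0
```

```bash
python3 s.py
```

```text
t 11.6 p [0.6039 0.0178 0.1839] r [2.872e+00 1.272e+00 1.000e-03] ang 0.834 F [ 3.4  1.8 -3.4] T [ 0.19 -0.82 -0.03] w 0.0103 g 29.998718798160553 q6 0.6812057923049943
```

jog_arm --motion '[{"tx": 0, "ty": 0, "tz": -0.06, "yaw": 0.14, "fingers": 1}, {"tx": 0, "ty": 0, "tz": -0.06, "yaw": 0.14, "fingers": 1}, {"tx": 0, "ty": 0, "tz": -0.06, "yaw": 0.14, "fingers": 1}, {"tx": 0, "ty": 0, "tz": -0.06, "yaw": 0.1, "fingers": 1}, {"tx": 0, "ty": 0, "tz": -0.1, "yaw": 0, "fingers": 1}]'

```text
t: 12.1
ee_pos: [0.6038, 0.0177, 0.187]
eef_rot: [-3.102, -0.495, -0.0]
wrist_force: [4.4, 1.8, -4.9]
width: 0.0107
grasp_force: 30.0
```

jog_arm --motion '[{"tx": 0, "ty": 0, "tz": -0.1, "yaw": 0, "fingers": 1}, {"tx": 0, "ty": 0, "tz": -0.1, "yaw": 0, "fingers": 1}, {"tx": 0, "ty": 0, "tz": 0, "yaw": 0, "fingers": 1}]'

```text
t: 12.4
ee_pos: [0.6038, 0.0176, 0.1894]
eef_rot: [3.103, 0.492, 0.0]
wrist_force: [4.1, 1.2, -4.1]
width: 0.011
grasp_force: 30.0
```

```bash
python3 s.py
```

```text
t 12.4 p [0.6038 0.0176 0.1894] r [3.103 0.492 0.   ] ang 0.314 F [ 4.1  1.2 -4.1] T [ 0.32 -0.89  0.03] w 0.011 g 29.99679207801819 q6 1.200522916686122
```

Force is about the cap's weight, so it's free. Lifting straight off.

jog_arm --motion '[{"tx": 0, "ty": 0, "tz": -0.4, "yaw": 0, "fingers": 1}, {"tx": 0, "ty": 0, "tz": -0.6, "yaw": 0, "fingers": 1}, {"tx": 0, "ty": 0, "tz": -0.8, "yaw": 0, "fingers": 1}, {"tx": 0, "ty": 0, "tz": -0.8, "yaw": 0, "fingers": 1}, {"tx": 0, "ty": 0, "tz": 0, "yaw": 0, "fingers": 1}]'

```text
t: 12.9
ee_pos: [0.6045, 0.0174, 0.2176]
eef_rot: [3.103, 0.485, 0.004]
wrist_force: [0.5, -0.1, -2.8]
width: 0.0105
grasp_force: 30.0
```

jog_arm --motion '[{"tx": 0, "ty": 0, "tz": -1.5, "yaw": 0, "fingers": 1}, {"tx": 0, "ty": 0, "tz": -1.5, "yaw": 0, "fingers": 1}, {"tx": 0, "ty": 0, "tz": -1.5, "yaw": 0, "fingers": 1}, {"tx": 0, "ty": 0, "tz": -1.5, "yaw": 0, "fingers": 1}, {"tx": 0, "ty": 0, "tz": -1, "yaw": 0, "fingers": 1}]'

```text
t: 13.4
ee_pos: [0.6043, 0.0176, 0.288]
eef_rot: [3.103, 0.485, 0.004]
wrist_force: [0.0, -0.1, -1.6]
width: 0.0109
grasp_force: 30.0
```

jog_arm --motion '[{"tx": 0, "ty": 0, "tz": 0, "yaw": 0, "fingers": 1}, {"tx": 0, "ty": 0, "tz": 0, "yaw": 0, "fingers": 1}, {"tx": 0, "ty": 0, "tz": 0, "yaw": 0, "fingers": 1}]'

```text
t: 13.7
ee_pos: [0.6032, 0.0176, 0.2842]
eef_rot: [-3.104, -0.485, 0.003]
wrist_force: [-0.1, -0.3, -2.5]
width: 0.0106
grasp_force: 30.0
```

```bash
python3 s.py
python3 - <<'E'
from cell import cams
from h import *
q=cams.camera('scene'); cv2.imwrite('pics/c4.png',crop(q,160,100,130,130,4))
E
```

```text
t 13.7 p [0.6032 0.0176 0.2842] r [-3.104e+00 -4.850e-01  3.000e-03] ang -5.973 F [-0.1 -0.3 -2.5] T [ 0.01 -0.    0.04] w 0.0106 g 29.997310638427734 q6 1.205202467954068
```

View pics/c4.png

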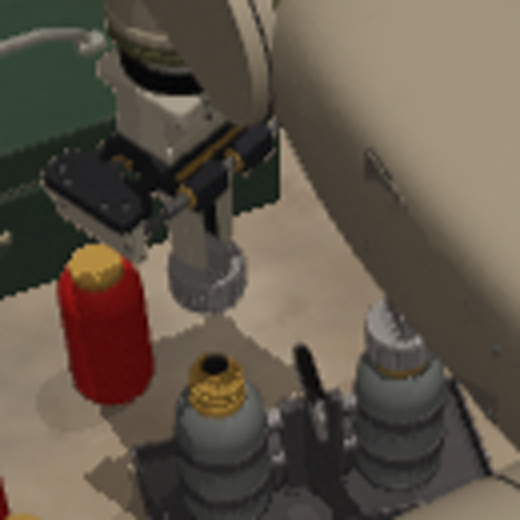

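The crop shows the cap upright in the gripper at (207,280), the bare brass neck of the left cylinder at (217,385), and the right cap still on at (397,335). The cap is about 10.8 cm above its seat. Handing in.

```bash
python3 -c "
from cell import arm
print(arm.close_job())"
```

```text
the job is handed in; nothing more can be done
None
```

The left cylinder's cap had the reverse thread: it hit a hard stop counterclockwise, so I unscrewed it clockwise and handed the job in holding it upright about 11 cm above its seat, with the right cap still screwed on and the tools untouched.

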